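Click the turret sprinkler round to its slot pattern

TASK

Set the turret sprinkler on the bench to its slot pattern before the hose goes on: with a fingertip, gently flick the edge of its wheel round by as many clicks as it takes, until the one long slot sits in the click stop at the very top. Leave the sprinkler standing where it is, pick nothing up, and leave the other things on the bench undisturbed.

Things in the scene. Friction and masses are not known exactly. Their poses are not given: they have to be found in the camera images.
- sprinkler: Turret lawn sprinkler, loose, about 2 kg, 130 mm tall: metal sled base (runners 190 mm along its x, 132 mm over y, 12 mm high); riser with round valve head at y +23 to +41 mm, up to 109 mm (index pointer 114 mm), lower than the drum's top; brass hose inlet 36 mm up, out to y +93 mm. Origin: centre of underside; x across the axle, y along the axle towards the hose inlet, z up.
- axle (a point): Centre of the light grey turret wheel, on its axle, 80 mm above the bench; axes as the sprinkler's. The wheel is a drum of 36 mm radius, 36 mm wide (y -18 to +18 mm), with ten thumb lugs across its rim (5 mm thick, 34 mm wide, tips at 50 mm radius) and a black spray pattern midway between each two lugs.
- turret (a joint): Wheel angle (rad): 0 = slot at the very top; grows as the wheel's top moves to the sprinkler's +x. Turns endlessly both ways (6.283 = 0). Ten click stops, at multiples of 0.628; there a pattern is on top and lugs stand 0.314 either side of it. A spring holds each stop: 1.5 to 3 N along the rim at a lug tip turns it; past half a click it springs on to the next stop, let go sooner it springs back.
- slot (a point): Centre of the slot pattern on the wheel's rim, 37.5 mm from the axle: the only long narrow bar, 31 mm along the axle by 6 mm. Its z axis points out from the axle. The others are compact, at most 17 mm; from the slot (on top) round towards the sprinkler's +x follow: disc, square, ring of six holes, cross, single hole, two holes, ring, T, three holes, and then the slot again.
- clay_pot: Terracotta pot, 100 mm across, 85 mm tall, loose beside the sprinkler; origin centre of underside. Bystander.
- pumpkin_small: Small pumpkin, 92 mm across, 85 mm tall with stem, loose beside the sprinkler; origin centre of underside. Bystander.
- coupling: Brass hose coupling standing on end, 36 mm across, 48 mm tall, loose beside the sprinkler; origin centre of underside. Bystander.
- pumpkin_large: Pumpkin, 124 mm across, 112 mm tall with stem; origin centre of underside. Bystander.
- glazed_pot: Blue glazed pot, 110 mm across, 80 mm tall; origin centre of underside. Bystander.
- nozzle: Pistol hose nozzle lying on its side, about 170 x 130 mm, 40 mm high; origin under its barrel. Bystander.
- trowel: Hand trowel lying flat, 320 mm long along its x, 28 mm high; origin where the neck meets the blade. Bystander.

How it is judged:
By the outcome, as a careful person would: the job done as asked, in the order asked, and still so for the second after the job is handed in, with the robot touching nothing.
It also fails if it takes over 53 s, if anything falls off the work surface, if the arm or the gripper's body presses on something with over 40 N, if the wrist force passes 120 N, or if a joint passes its speed limit or range.

ROBOT

A 6-joint arm with a two-finger parallel gripper is mounted at the origin on the work surface. World frame = base frame: x ahead of the robot, y to its left, z up, the work surface at z = 0. Lengths are in m, angles in rad, forces in N, time in s.
With the tool pointing down it reaches from about 0.375 to 0.9 m from the base axis. Payload 3.1 kg.
Tool frame: the origin (TCP) lies between the finger pads; the fingertips stand 17 mm ahead of it and the grasp point (between the pads) lies 2 mm behind it; z points along the fingers, y is the line along which they close (so a half turn about z gives the same grasp; the last joint's range is limited). The gripper opens to 85 mm and grips with 20 to 120 N. Pads are 22 mm wide; open, the fingers measure 114 mm over their backs; the gripper's body (76 mm by 85 mm) begins 54 mm behind the grasp point. The pads swing forward as they close: fully open they stand 13 mm farther back than shut.
Start: joints at [-1.45, 0.527, 1.433, -0, 1.181, -0.178], TCP at [0.184, -0.597, 0.248] pointing down, gripper open.
Joint ranges: [-3.08, 3.08], [-0.75, 2.2], [0.22, 2.44], [-1.43, 4.57], [0, 2.65], [-2.85, 2.85]. Speed limits (rad/s): [2.79, 2.79, 3.14, 3.14, 3.14, 3.14].

INTERFACE

Orientations are given as a unit quaternion [x, y, z, w].
In Python, from station import sense, vision, order gives the robot as it stands.
- The arm moves only by the shell command python3 -m crank 'ROWS' [OPENING] [FORCE]. ROWS is JSON, a list of rows, each an object with "dp": the shift along the world's x, y, z in units of 30 mm (1.0 is 30 mm), a list of three; "angular": the turn, a rotation vector about the world's x, y, z in degrees, a list of three. In form: [{"dp": [dx, dy, dz], "angular": [ax, ay, az]}, ...]. A call has 1 to 20 rows; each row shifts and turns the commanded pose from where the row before left it; what a row does not reach is not made up. A row lasts 1/10 s, in which the tool goes at most 50 mm and 8.59 degrees, less where a joint would pass 70% of its speed; a pose out of reach is approached as far as the arm can. A call is refused whole if a number of a shift passes 1 or a number of a turn 8.59, either way. A call with a gripper value outside its range is refused whole. OPENING is the closure, from 0 (fully open) to 1 (shut), set as the call begins (- or left out, the last holds). The fingers move at their own pace and stop on an object; FORCE is the grip in N (left out, the last holds). Time passes only in rows, so rows that do not move let the fingers close. It gives the time, the measured TCP pose, the force, the opening and the grip force at its end, in the units of the state.
- sense(): the state, without advancing time (a new reading comes with each control period).
- vision.snapshot(name): name is "side" or "top" or "wrist"; returns a dict with "image" (420x560x3 uint8, blue, green, red), "range_z" (420x560 float32, m along the optical axis (not along the pixel's ray), 0 where there is no reading), "mtx" (3x3 intrinsics, pixels), "pose" (4x4, takes a point from camera to world coordinates); the wrist camera has in their place "mount" (4x4, takes a point from camera to tool coordinates, whose origin is the TCP and whose axes are the flange's). Camera axes: x right, y down, z forward; pixel columns grow to the right and rows downward; lengths in m; the calibration is good to about 2 mm. A picture is of the moment at which its call begins: read the wrist's pose just before it.
- order.sign_off(): hands the job in; it is judged then, once.
The state is a dict: "t": time; "q": joint angles; "qd": joint speeds; "tau": joint torques, N m; "tcp_pos": TCP position; "tool_rot": TCP orientation; "force": force on the tool from outside, world axes, zero at the start; "ft_torque": the same for the moment, N m; "finger_gap": opening from 0.0 (shut) to 1.0 (fully open); "gripper_force": force on a finger pad.
Only numpy, scipy, OpenCV 4.12 (cv2) and the standard library are available. Lean on these libraries where they do the work, as an engineer would, in place of code of your own. Each camera call takes 0.05 s, during which the arm holds its last target. There are 200 camera calls.

## Working session

There is one attempt and no reset: what is moved stays moved. The work goes in short steps, Python scripts to look and compute and a shell command to move; the robot and the scene stay as the last step left them, time stands still between calls to the robot, and variables do not carry over. Pictures are saved under pics/ and viewed, at most 10 in all, crops included, and the job is handed in when it is done.

```bash
mkdir -p pics; python3 - <<'E'
from station import sense,vision
import cv2,pickle,numpy as np
s=sense();print({k:np.round(v,3) for k,v in s.items()})
d={}
for n in("top","side"):
    d[n]=vision.snapshot(n);cv2.imwrite(f"pics/{n}0.png",d[n]["image"])
    print(n,d[n]["mtx"].round(1).tolist(),d[n]["pose"].round(3).tolist())
pickle.dump(d,open("d0.pkl","wb"))
cv2.imwrite("pics/both.png",np.vstack([d["top"]["image"],d["side"]["image"]])[:, :])
E
```

```text
{'t': np.float64(0.0), 'q': array([-1.451,  0.528,  1.434, -0.   ,  1.181, -0.178]), 'qd': array([-0.001, -0.   , -0.   ,  0.001,  0.001,  0.001]), 'tau': array([-1.0000e-03, -4.4236e+01, -1.7802e+01, -0.0000e+00,  9.0000e-03,
       -0.0000e+00]), 'tcp_pos': array([ 0.184, -0.597,  0.247]), 'tool_rot': array([ 0.989,  0.149,  0.   , -0.001]), 'force': array([ 0.316, -1.318,  0.407]), 'ft_torque': array([0.001, 0.033, 0.043]), 'gripper_force': np.float64(0.0), 'finger_gap': np.float64(0.999)}
top [[430.8, 0.0, 277.0], [0.0, 430.8, 216.5], [0.0, 0.0, 1.0]] [[-0.009, -0.988, 0.152, 0.311], [-1.0, 0.009, -0.001, -0.038], [-0.001, -0.152, -0.988, 1.501], [0.0, 0.0, 0.0, 1.0]]
side [[520.5, 0.0, 283.9], [0.0, 520.5, 212.8], [0.0, 0.0, 1.0]] [[0.994, -0.082, 0.072, 0.389], [-0.109, -0.699, 0.706, -1.276], [-0.008, -0.71, -0.704, 1.321], [0.0, 0.0, 0.0, 1.0]]
```

View pics/top0.png

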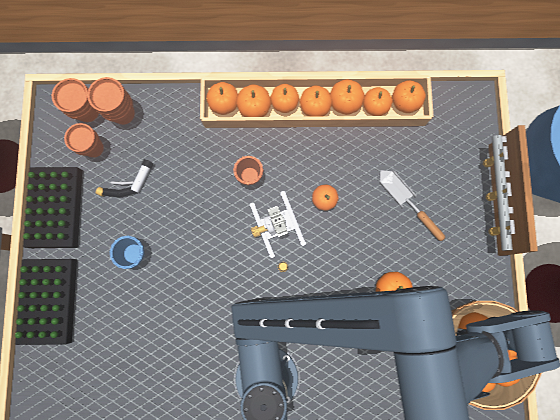

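View pics/side0.png

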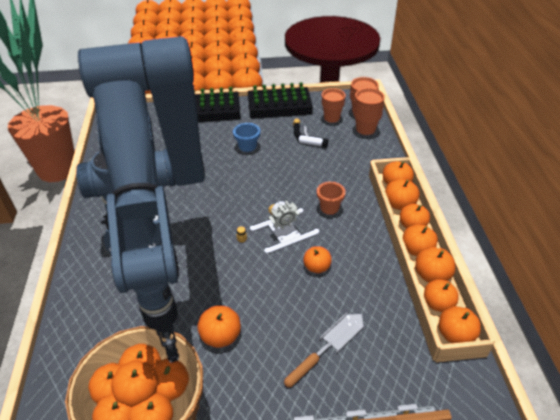

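The top view shows the sprinkler at about (275,222), with the brass inlet to the left at (258,231). The coupling is at (283,267), the clay pot at (248,170) and the small pumpkin at (325,197). The side view shows the wheel at about (285,215), with its face towards the camera.

```bash
cat > h.py <<'E'
import numpy as np,cv2
def cast(d,uv,z,pose=None):
    P=d["pose"] if pose is None else pose
    r=np.c_[np.atleast_2d(uv),np.ones(len(np.atleast_2d(uv)))]@np.linalg.inv(d["mtx"]).T@P[:3,:3].T
    o=P[:3,3]; return o+r*((z-o[2])/r[:,2])[:,None]
def proj(d,X,pose=None):
    P=d["pose"] if pose is None else pose
    c=(np.atleast_2d(X)-P[:3,3])@P[:3,:3]; u=c@d["mtx"].T; return u[:,:2]/u[:,2:]
E
python3 - <<'E'
import pickle,cv2,numpy as np
from h import *
d=pickle.load(open("d0.pkl","rb"));t=d["top"]
print(cast(t,[[283,192],[303,243],[251,205],[271,257]],.012).round(3))
print("coupling",cast(t,[[283,266]],.048).round(3),"pot",cast(t,[[249,167]],.085).round(3),"pump",cast(t,[[326,196]],.05).round(3))
a=cv2.resize(t["image"][170:290,220:360],None,fx=4,fy=4,interpolation=2)[:, :]
s=d["side"]["image"][165:285,215:355]
b=cv2.resize(s,None,fx=4,fy=4,interpolation=2)
cv2.imwrite("pics/c1.png",np.hstack([a[:,:],b])[:, :][:480,:1120]);
cv2.imwrite("pics/c2.png",np.hstack([cv2.resize(t["image"][180:270,235:315],None,fx=5,fy=5,interpolation=2),cv2.resize(d["side"]["image"][180:270,245:325],None,fx=5,fy=5,interpolation=2)]))
E
```

```text
[[ 0.627 -0.061  0.012]
 [ 0.446 -0.128  0.012]
 [ 0.581  0.052  0.012]
 [ 0.399 -0.017  0.012]]
coupling [[ 0.366 -0.057  0.048]] pot [[0.699 0.055 0.085]] pump [[ 0.603 -0.207  0.05 ]]
```

View pics/c2.png

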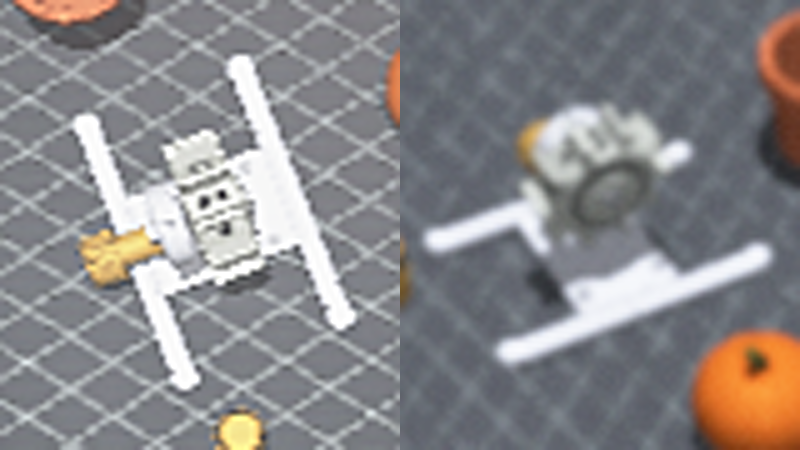

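Top-view casts put the sprinkler centre at about (0.513, -0.039), with its +x about 20° left of world x. The runner length comes out at 194 mm, which is consistent with 190. The top pattern looks like "two holes", with the single hole on the robot side, so I expect −4 clicks. Next I move over it and check with the wrist camera.

```bash
python3 -m crank '[{"dp":[0.55,1,0.1],"angular":[0,0,8.5]},{"dp":[0.55,1,0.1],"angular":[0,0,8.5]},{"dp":[0.55,1,0.1],"angular":[0,0,8.5]},{"dp":[0.55,1,0.1],"angular":[0,0,8.5]},{"dp":[0.55,1,0.1],"angular":[0,0,8.5]},{"dp":[0.55,1,0],"angular":[0,0,8.5]},{"dp":[0.55,1,0],"angular":[0,0,8.5]},{"dp":[0.55,1,0],"angular":[0,0,8.5]},{"dp":[0.55,1,0],"angular":[0,0,8.5]},{"dp":[0.55,1,0],"angular":[0,0,8.5]},{"dp":[0.55,1,0],"angular":[0,0,8.5]},{"dp":[0.55,1,0],"angular":[0,0,0]},{"dp":[0.55,1,0],"angular":[0,0,0]},{"dp":[0.55,1,0],"angular":[0,0,0]},{"dp":[0.55,1,0],"angular":[0,0,0]},{"dp":[0.55,1,0],"angular":[0,0,0]},{"dp":[0.55,1,0],"angular":[0,0,0]},{"dp":[0.4,0.9,0],"angular":[0,0,0]},{"dp":[0,0,0],"angular":[0,0,0]}]' 0
cat > w.py <<'E'
from station import sense,vision
import cv2,pickle,numpy as np,sys
from scipy.spatial.transform import Rotation as R
s=sense();w=vision.snapshot("wrist")
T=np.eye(4);T[:3,:3]=R.from_quat(s["tool_rot"]).as_matrix();T[:3,3]=s["tcp_pos"];w["pose"]=T@w["mount"]
n=sys.argv[1];cv2.imwrite(f"pics/{n}.png",w["image"]);pickle.dump((s,w),open(n+".pkl","wb"))
print(s["t"],s["tcp_pos"].round(4),T[:3,:3].round(3).tolist(),w["mount"].round(3).tolist(),w["mtx"].round(1).tolist())
E
python3 w.py w1
```

```text
t: 2.0
tcp_pos: [0.4771, -0.0575, 0.263]
tool_rot: [0.567, 0.823, 0.0, -0.0]
force: [0.6, -0.5, 0.0]
finger_gap: 0.999
gripper_force: 0.0
2.0 [ 0.4771 -0.0575  0.263 ] [[-0.356, 0.934, -0.0], [0.934, 0.356, 0.001], [0.001, 0.0, -1.0]] [[0.001, -0.96, -0.279, 0.072], [1.0, 0.001, 0.001, 0.001], [-0.001, -0.279, 0.96, -0.126], [0.0, 0.0, 0.0, 1.0]] [[355.4, 0.0, 278.2], [0.0, 355.4, 215.3], [0.0, 0.0, 1.0]]
```

View pics/w1.png

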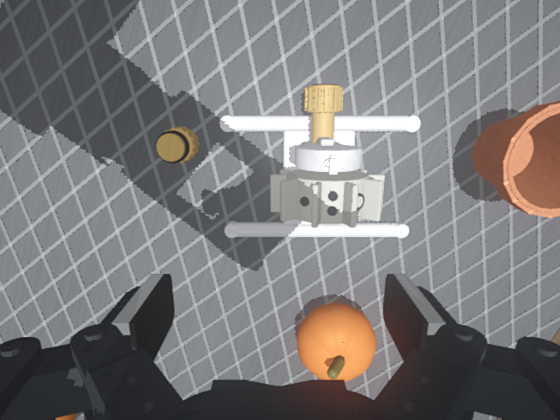

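The wrist view (image right is sprinkler +x) shows two holes on top at (333,203), the single hole to the left at (304,201) and the ring to the right at (360,200). The order matches, so it takes 4 clicks, moving the top towards −x. The runner ends are at (225,122), (416,124), (232,230) and (405,230), and the fingertips at (165,275) and (390,275).

```bash
python3 - <<'E'
import pickle
from h import *
s,w=pickle.load(open("w1.pkl","rb"))
r=cast(w,[[225,122],[416,124],[230,231],[405,230]],.010);print(r.round(4))
c=r.mean(0);xd=(r[1]-r[0])+(r[3]-r[2]);a=np.degrees(np.arctan2(xd[1],xd[0]));print("runner centre",c.round(4),"yaw",a)
t=cast(w,[[333,201],[316,204],[350,204]],.1175);t2=cast(w,[[317,204],[351,204]],.1275);print("pattern/lugs",t.round(4),t2.round(4),t2.mean(0).round(4))
Z=w["range_z"];Tt=w["mount"]
for u,v in [(160,277),(168,280),(150,280),(140,300),(395,277),(388,279),(410,290)]:
    z=Z[v,u];p=np.linalg.inv(w["mtx"])@[u,v,1]*z;print((u,v),z.round(3),(Tt[:3,:3]@p+Tt[:3,3]).round(4))
E
```

```text
[[ 0.405  -0.0187  0.01  ]
 [ 0.5903  0.05    0.01  ]
 [ 0.448  -0.1293  0.01  ]
 [ 0.6316 -0.058   0.01  ]]
runner centre [ 0.5187 -0.039   0.01  ] yaw 20.78656012915724
pattern/lugs [[ 0.517  -0.0374  0.1175]
 [ 0.5054 -0.0444  0.1175]
 [ 0.5305 -0.0349  0.1175]] [[ 0.5042 -0.0422  0.1275]
 [ 0.5284 -0.033   0.1275]] [ 0.5163 -0.0376  0.1275]
(160, 277) 0.134 [ 0.0118 -0.0435 -0.0039]
(168, 280) 0.136 [ 0.01   -0.041  -0.0028]
(150, 280) 0.132 [ 0.0117 -0.0466 -0.0061]
(140, 300) 0.119 [ 0.0112 -0.0452 -0.0199]
(395, 277) 0.135 [ 0.0115  0.0454 -0.0033]
(388, 279) 0.139 [0.0089 0.0441 0.0004]
(410, 290) 0.125 [ 0.0117  0.0473 -0.0139]
```

Both estimates put the axle at about (0.517, -0.038), yaw 20.8°, and the tool y axis is already along sprinkler x. The open fingertips are about 4 mm ahead of the TCP. I'll lower the +x finger behind the +18° lug.

```bash
python3 -m crank '[{"dp":[0.4,0.17,-0.5],"angular":[0,0,0]},{"dp":[0.4,0.17,-0.7],"angular":[0,0,0]},{"dp":[0,0,-0.8],"angular":[0,0,0]},{"dp":[0,0,-0.8],"angular":[0,0,0]},{"dp":[0,0,-0.7],"angular":[0,0,0]},{"dp":[0,0,-0.5],"angular":[0,0,0]},{"dp":[0,0,-0.4],"angular":[0,0,0]},{"dp":[0,0,-0.15],"angular":[0,0,0]},{"dp":[0,0,0],"angular":[0,0,0]}]'
python3 w.py w2; python3 - <<'E'
import pickle
from h import *
s,w=pickle.load(open("w2.pkl","rb"))
R=np.linalg.inv(w["mount"])
E
```

```text
t: 2.95
tcp_pos: [0.5002, -0.0506, 0.1264]
tool_rot: [0.569, 0.822, -0.0, -0.001]
force: [-0.7, 0.5, -0.4]
finger_gap: 1.003
gripper_force: 0.0
2.95 [ 0.5002 -0.0506  0.1264] [[-0.351, 0.936, -0.001], [0.936, 0.351, 0.0], [0.001, -0.001, -1.0]] [[0.001, -0.96, -0.279, 0.072], [1.0, 0.001, 0.001, 0.001], [-0.001, -0.279, 0.96, -0.126], [0.0, 0.0, 0.0, 1.0]] [[355.4, 0.0, 278.2], [0.0, 355.4, 215.3], [0.0, 0.0, 1.0]]
```

View pics/w2.png

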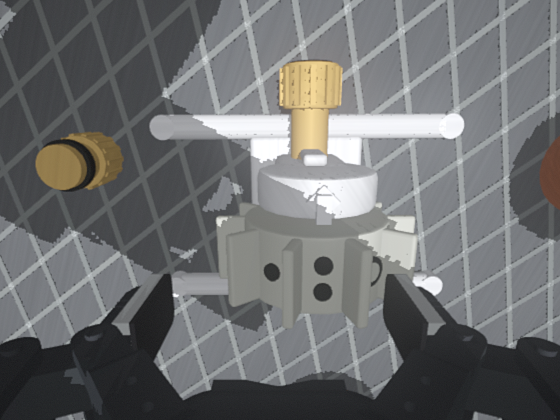

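The right fingertip at (390,280) sits just right of the +18° lug at (358,265). There's no contact yet, and two holes is still on top. First flick.

```bash
python3 -m crank '[{"dp":[0,0,-0.07],"angular":[0,0,0]},{"dp":[-0.14,-0.05,0],"angular":[0,0,0]},{"dp":[-0.14,-0.05,0],"angular":[0,0,0]},{"dp":[-0.14,-0.05,0],"angular":[0,0,0]},{"dp":[-0.14,-0.05,0],"angular":[0,0,0]},{"dp":[-0.14,-0.05,0],"angular":[0,0,0]},{"dp":[-0.14,-0.05,0],"angular":[0,0,0]},{"dp":[0,0,0],"angular":[0,0,0]},{"dp":[0,0,0],"angular":[0,0,0]}]'
python3 w.py w3
```

```text
t: 3.9
tcp_pos: [0.4749, -0.0591, 0.1246]
tool_rot: [0.569, 0.822, -0.0, -0.0]
force: [-0.1, -0.1, -0.4]
finger_gap: 1.006
gripper_force: 0.0
3.9 [ 0.4749 -0.0591  0.1246] [[-0.352, 0.936, -0.001], [0.936, 0.352, 0.0], [0.001, -0.001, -1.0]] [[0.001, -0.96, -0.279, 0.072], [1.0, 0.001, 0.001, 0.001], [-0.001, -0.279, 0.96, -0.126], [0.0, 0.0, 0.0, 1.0]] [[355.4, 0.0, 278.2], [0.0, 355.4, 215.3], [0.0, 0.0, 1.0]]
```

View pics/w3.png

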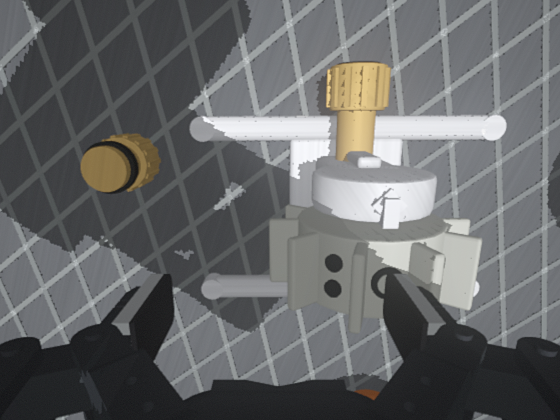

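The first flick worked: the ring is now under the pointer at (385,285), and the finger stands free between lugs at (358,290) and (425,265). Repeat with lift, back, down and push, twice.

```bash
for i in 1; do :; done
python3 -m crank '[{"dp":[0,0,0.7],"angular":[0,0,0]},{"dp":[0.42,0.15,0],"angular":[0,0,0]},{"dp":[0.42,0.15,0],"angular":[0,0,0]},{"dp":[0,0,0],"angular":[0,0,0]},{"dp":[0,0,-0.7],"angular":[0,0,0]},{"dp":[0,0,0],"angular":[0,0,0]},{"dp":[-0.14,-0.05,0],"angular":[0,0,0]},{"dp":[-0.14,-0.05,0],"angular":[0,0,0]},{"dp":[-0.14,-0.05,0],"angular":[0,0,0]},{"dp":[-0.14,-0.05,0],"angular":[0,0,0]},{"dp":[-0.14,-0.05,0],"angular":[0,0,0]},{"dp":[-0.14,-0.05,0],"angular":[0,0,0]},{"dp":[0,0,0],"angular":[0,0,0]},{"dp":[0,0,0],"angular":[0,0,0]}]'
python3 w.py w4 >/dev/null
python3 -m crank '[{"dp":[0,0,0.7],"angular":[0,0,0]},{"dp":[0.42,0.15,0],"angular":[0,0,0]},{"dp":[0.42,0.15,0],"angular":[0,0,0]},{"dp":[0,0,0],"angular":[0,0,0]},{"dp":[0,0,-0.7],"angular":[0,0,0]},{"dp":[0,0,0],"angular":[0,0,0]},{"dp":[-0.14,-0.05,0],"angular":[0,0,0]},{"dp":[-0.14,-0.05,0],"angular":[0,0,0]},{"dp":[-0.14,-0.05,0],"angular":[0,0,0]},{"dp":[-0.14,-0.05,0],"angular":[0,0,0]},{"dp":[-0.14,-0.05,0],"angular":[0,0,0]},{"dp":[-0.14,-0.05,0],"angular":[0,0,0]},{"dp":[0,0,0],"angular":[0,0,0]},{"dp":[0,0,0],"angular":[0,0,0]}]'
python3 w.py w5
python3 -c "
import cv2,numpy as np
cv2.imwrite('pics/w45.png',np.hstack([cv2.imread(f'pics/w{i}.png')[40:380,140:540] for i in(4,5)]))"
```

```text
t: 5.35
tcp_pos: [0.4749, -0.0591, 0.1246]
tool_rot: [0.569, 0.822, -0.0, -0.0]
force: [-0.3, -0.4, 0.9]
finger_gap: 1.004
gripper_force: 0.0
t: 6.8
tcp_pos: [0.4749, -0.0591, 0.1247]
tool_rot: [0.569, 0.822, -0.0, -0.0]
force: [-1.1, -0.4, -0.1]
finger_gap: 1.0
gripper_force: 0.0
6.8 [ 0.4749 -0.0591  0.1247] [[-0.352, 0.936, -0.001], [0.936, 0.352, 0.0], [0.0, -0.0, -1.0]] [[0.001, -0.96, -0.279, 0.072], [1.0, 0.001, 0.001, 0.001], [-0.001, -0.279, 0.96, -0.126], [0.0, 0.0, 0.0, 1.0]] [[355.4, 0.0, 278.2], [0.0, 355.4, 215.3], [0.0, 0.0, 1.0]]
```

View pics/w45.png

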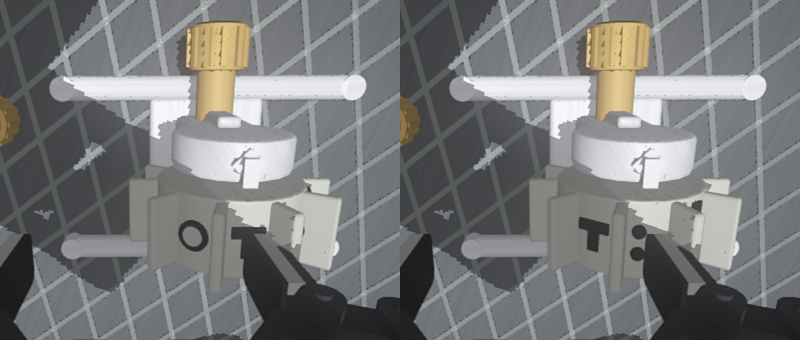

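The T came on top in the left crop at (245,238), then the three holes in the right crop at (640,243). That's one click per flick, and the sprinkler hasn't moved. One more flick brings up the slot, then I lift well clear.

```bash
python3 -m crank '[{"dp":[0,0,0.7],"angular":[0,0,0]},{"dp":[0.42,0.15,0],"angular":[0,0,0]},{"dp":[0.42,0.15,0],"angular":[0,0,0]},{"dp":[0,0,0],"angular":[0,0,0]},{"dp":[0,0,-0.7],"angular":[0,0,0]},{"dp":[0,0,0],"angular":[0,0,0]},{"dp":[-0.14,-0.05,0],"angular":[0,0,0]},{"dp":[-0.14,-0.05,0],"angular":[0,0,0]},{"dp":[-0.14,-0.05,0],"angular":[0,0,0]},{"dp":[-0.14,-0.05,0],"angular":[0,0,0]},{"dp":[-0.14,-0.05,0],"angular":[0,0,0]},{"dp":[-0.14,-0.05,0],"angular":[0,0,0]},{"dp":[0,0,0],"angular":[0,0,0]},{"dp":[0,0,0],"angular":[0,0,0]},{"dp":[0,0,0.7],"angular":[0,0,0]},{"dp":[0,0,0.9],"angular":[0,0,0]},{"dp":[0,0,0.9],"angular":[0,0,0]},{"dp":[0,0,0.9],"angular":[0,0,0]},{"dp":[0,0,0.9],"angular":[0,0,0]},{"dp":[0,0,0],"angular":[0,0,0]}]'
python3 w.py w6
```

```text
t: 8.85
tcp_pos: [0.4776, -0.0598, 0.257]
tool_rot: [0.569, 0.822, 0.001, 0.004]
force: [-0.1, -0.2, 0.1]
finger_gap: 1.005
gripper_force: 0.0
8.85 [ 0.4776 -0.0598  0.257 ] [[-0.352, 0.936, 0.008], [0.936, 0.352, -0.003], [-0.005, 0.006, -1.0]] [[0.001, -0.96, -0.279, 0.072], [1.0, 0.001, 0.001, 0.001], [-0.001, -0.279, 0.96, -0.126], [0.0, 0.0, 0.0, 1.0]] [[355.4, 0.0, 278.2], [0.0, 355.4, 215.3], [0.0, 0.0, 1.0]]
```

View pics/w6.png

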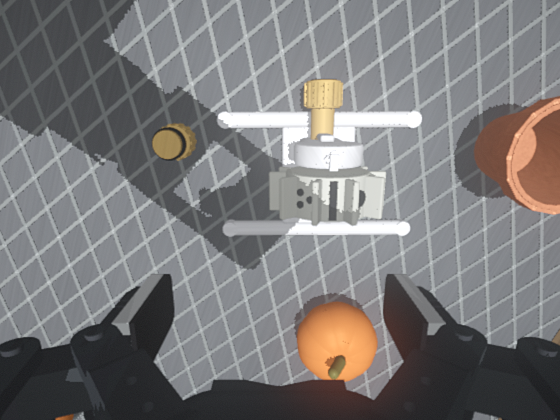

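The slot bar is on top at (333,200), centred between the lugs at (317,204) and (351,204). Three holes is to its left and the disc to its right. The sprinkler and its neighbours are where they were, and the gripper is clear.

```bash
python3 -c "
from station import order;print(order.sign_off())"
```

```text
the job is handed in; nothing more can be done
None
```

The sprinkler is set to its slot pattern: four gentle flicks put the long slot in the top click stop, nothing else was disturbed, and the job was handed in at about 9 s of the 53 s allowed.

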